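Push a spray-gun air cap through a self-closing flap

ROBOT

A 6-joint arm with a two-finger parallel gripper is mounted at the origin on a cart in front of the work surface, level with it; the furniture and walls round the work are solid. World frame = base frame: x ahead of the robot, y to its left, z up, the work surface at z = 0. Lengths are in mm, angles in rad, forces in N, time in s.
With the tool pointing down it reaches from about 350 to 875 mm from the base axis. Payload 4.2 kg.
Tool frame: the origin (TCP) lies midway between the tips of the shut fingers; the grasp point (between the pads) lies 19 mm behind it (arm.grip_point_offset is the distance from the TCP to the grasp point, in mm); z points along the fingers, x is the direction in which the jaws open and shut, and the axes are right-handed (so a half turn about z gives the same grasp; the last joint's range is limited). The gripper opens to 85 mm and grips with 20 to 120 N. Pads are 22 mm wide; open, the fingers measure 114 mm over their backs; the gripper's body (76 mm by 85 mm) begins 54 mm behind the grasp point. The pads swing forward as they close: fully open they stand 13 mm farther back than shut.
Start: joints at [-0.976, 0.385, 0.008, 0, -1.194, -0.259], TCP at [205.968, -590.065, 231.312] pointing down, gripper open.
Joint ranges: [-3.14, 3.14], [-1.21, 2.06], [-1.07, 1.41], [-3.16, 2.05], [-2.99, -0.16], [-3.1, 3.1]. Speed limits (rad/s): [2.79, 2.79, 3.14, 3.14, 3.14, 3.14].

INTERFACE

Orientations are given as a unit quaternion [x, y, z, w].
In Python, from bench import arm gives the robot as it stands.
- The arm moves only by the tool move_arm, never from a script. Its argument "targets" is a list of rows, each a list of 7 numbers: the shift along the tool's x, y, z in cm, then the turn, a rotation vector about the tool's x, y, z in degrees, then the closure in counts, from 0 (fully open) to 255 (shut). In form: [[x, y, z, wx, wy, wz, grip], ...]. A call has 1 to 20 rows; each row is the pose to reach, as a shift and turn from the pose commanded when the call began, along the tool's axes at that moment; what a row does not reach only later rows make up. A row lasts 1/8 s, in which the tool goes at most 62.5 mm and 10.7 degrees, less where a joint would pass 70% of its speed; a pose out of reach is approached as far as the arm can. A call with a gripper value outside its range is refused whole. The fingers move at their own pace and stop on an object; the grip force is fixed at half the most. Time passes only in rows, so rows that repeat a pose let the fingers close. It gives the time, the measured TCP pose, the force and the opening at its end, in the units of the state.
- arm.read_state(): the state, without advancing time (a new reading comes with each control period).
- arm.get_image(name): name is "side" or "top"; returns (picture, depth): 400x640x3 uint8, blue, green, red; 400x640 float32, mm along the optical axis (not along the pixel's ray), 0 where there is no reading.
- arm.camera_params(name): a dict with "mtx" (3x3 intrinsics, pixels), "world_to_cam" (4x4, takes a point from world to camera coordinates). Camera axes: x right, y down, z forward; pixel columns grow to the right and rows downward; lengths in mm; the calibration is good to about 2 mm. A picture is of the moment at which its call begins. camera_params takes no time and is no camera call.
- arm.job_done(): hands the job in, once; it reports no verdict.
Trained networks look in the newest picture that a camera, given by its name, has taken for a name from the list of things; names that differ only in an ending like _2 or _b are one class to them, and where a whole thing is asked for, a point or a joint stands for the part that bears it (a point fixed in the world has none). Each returns a list of dicts, best first, with "score" (0 to 1); they miss things now and then, are a little off and sometimes report something else, mostly with a low value. They report only what shows in the picture. A call takes as long as a camera call.
- arm.search_frame(thing, camera): "bbox" ([left, top, right, bottom] in pixels, round what is visible of it).
- arm.tip_of(thing, camera): "uv" ([column, row] in pixels: a listed point, or the origin of a listed thing).
The state is a dict: "clock": time; "joints": joint angles; "joint_vel": joint speeds; "joint_efforts": joint torques, N m; "position": TCP position; "ee_rot": TCP orientation; "contact_force": force on the tool from outside, world axes, zero at the start; "wrist_torque": the same for the moment, N m; "gripper_width": finger opening in mm.
Only numpy, scipy, OpenCV 4.12 (cv2) and the standard library are available. Lean on these libraries where they do the work, as an engineer would, in place of code of your own. Each camera call takes 0.05 s, during which the arm holds its last target.

TASK

Push the brass-coloured air cap along the metal chute, through the yellow self-closing flap and into the grey tub: push the flap open and keep it open with one finger, ahead of the cap, while the other finger pushes the cap through from behind. Do not use the cap itself to force the flap, do not pick the cap up, and leave the other things on the bench alone. Finish with the cap lying in the tub and the hand withdrawn so that the flap is shut again.

Things in the scene. Friction and masses are not known exactly. Their poses are not given: they have to be found in the camera images.
- tray: Collecting tray, fixed to the bench. Origin on the bench under the middle of the flap; x points from the chute through the flap into the tub, z up. Chute: bare metal channel from x = -180 mm (open end, nearest the robot) to x = 0, where its floor ends as a sill; floor top 40 mm above the bench, 90 mm wide between sides (y = -45 to +45 mm) that rise 16 mm above the floor
- tub_in (a point): centre of the floor inside the grey tub, at tray x = 85 mm, y = 0, 6 mm above the bench. The tub runs from tray x = 0 to the back wall at 167 mm, 104 mm wide inside, walls 75 mm above the bench; open on top up to x = 120 mm, behind that a clear hood at 78 mm height
- flap (a joint): angle of the flap, rad; 0 = shut across the chute, grows as it swings into the tub (towards tray +x), stop at 1.5. A spring always shuts it: about 0.15 N m when shut, 0.21 N m at 1 rad, that is 3 to 5 N halfway along the plate
- flap_hinge (a point): on the flap's upright hinge pin, at tray x = -1, y = +44 mm, level with the chute floor. The flap is a yellow upright plate 3 mm thick that reaches 86 mm from the pin towards tray -y and stands from 43 to 73 mm above the bench; nothing is above it, so a finger can reach down into the chute before it and the tub behind it
- flap_edge (a point): middle of the flap's free edge, 85 mm from the pin and 58 mm above the bench
- brass_cap: brass-coloured spray-gun air cap, a 27 mm disc 12 mm high with two small horns up to 16 mm, 45 g; stands loose on the chute floor, its centre 62 to 90 mm before the flap; origin at the centre of its underside
- grey_cap: grey air cap of the same shape, on the bench; leave it
- blue_cap: blue screw cap, 30 mm wide, 14 mm high, on the bench; leave it
- lid: round metal tin lid, 62 mm wide, 10 mm high, on the bench; leave it
- tin: small open paint tin, 71 mm wide, 66 mm high, origin at the centre of its underside; leave it
- pen: white and red marker pen, 123 mm long, 18 mm thick, lying near the right edge of the bench; leave it

How it is judged:
By the outcome, as a careful person would: the job done as asked, in the order asked, and still so for the second after the job is handed in, with the robot touching nothing.
It also fails if it takes over 38 s, if anything falls off the work surface, if the arm or the gripper's body presses on something with over 40 N, if the wrist force passes 120 N, or if a joint passes its speed limit or range.

## Working session

There is one attempt and no reset: what is moved stays moved. The work goes in short steps, Python scripts to look and compute and a tool call to move; the robot and the scene stay as the last step left them, time stands still between calls to the robot, and variables do not carry over. Pictures are saved under pics/ and viewed, and the job is handed in when it is done.

Besides the shell and the picture viewer there is one more tool, called in YAML: its name, and indented under it one key for each argument. move_arm: Moves the arm, as the interface text tells. Its arguments: {"type":"object","properties":{"targets":{"type":"array","items":{"type":"array","items":{"type":"number"}}}},"required":["targets"]}

```bash
ls; mkdir -p pics
cat > h.py <<'E'
import numpy as np, cv2
from bench import arm
from scipy.spatial.transform import Rotation as R
def cam(n):
    p=arm.camera_params(n); return np.array(p["mtx"]),np.array(p["world_to_cam"])
def ray_z(n,uv,z):
    K,T=cam(n); d=np.linalg.inv(K)@[uv[0],uv[1],1]; Rm=T[:3,:3]; o=-Rm.T@T[:3,3]; d=Rm.T@d
    return o+d*(z-o[2])/d[2]
def proj(n,p):
    K,T=cam(n); q=T[:3,:3]@np.array(p)+T[:3,3]; q=K@q; return q[:2]/q[2]
E
python3 - <<'E'
from h import *
for n in("side","top"):
    im,d=arm.get_image(n); cv2.imwrite(f"pics/{n}0.png",im); np.save(f"{n}d.npy",d)
    for t in("brass_cap","flap_hinge","flap_edge","tub_in","tray","tin"):
        r=arm.tip_of(t,n)[:2]; print(n,t,[(np.round(x["uv"],1),round(x["score"],2)) for x in r])
        z={"brass_cap":40,"flap_hinge":40,"flap_edge":58,"tub_in":6,"tray":0,"tin":0}[t]
        for x in r: print("   ",np.round(ray_z(n,x["uv"],z),1))
print(arm.read_state())
for n in("side","top"):
    K,T=cam(n); print(-T[:3,:3].T@T[:3,3])
E
```

```text
pics
side brass_cap [(array([339.8, 213.6]), 0.44)]
    [507.4 155.7  40. ]
side flap_hinge [(array([301.4, 215.6]), 0.55)]
    [597.2 170.7  40. ]
side flap_edge [(array([315.4, 192.1]), 0.44)]
    [567.1  77.2  58. ]
side tub_in [(array([273.8, 216.8]), 0.9)]
    [669.4 118.3   6. ]
side tray [(array([305.6, 222. ]), 0.68), (array([318.5, 277.3]), 0.64)]
    [589.2 129.7   0. ]
    [553.9 345.3   0. ]
side tin [(array([271. , 286.3]), 0.71)]
    [642.1 376.2   0. ]
top brass_cap [(array([309.1, 222.1]), 0.5)]
    [514.1 148.7  40. ]
top flap_hinge [(array([305.5, 184.5]), 0.67)]
    [606.1 159.8  40. ]
top flap_edge [(array([337.9, 192. ]), 0.51)]
    [587.7  81.   58. ]
top tub_in [(array([326.5, 161.7]), 0.86)]
    [670.1 108.1   6. ]
top tray [(array([318.8, 193.3]), 0.85)]
    [589.3 125.8   0. ]
top tin [(array([215.7, 169. ]), 0.68)]
    [645.  389.6   0. ]
{'clock': 0.7, 'joints': array([-9.76374930e-01,  3.84670559e-01,  7.84626071e-03, -2.75076016e-05,
       -1.19403018e+00, -2.58606299e-01]), 'joint_vel': array([-0.00107995,  0.00129808,  0.00212146, -0.00071192, -0.0005449 ,
        0.00052305]), 'joint_efforts': array([ 9.44924468e-04, -3.91949415e+01,  1.88584793e+01,  4.18985188e+00,
       -2.80343502e-04,  1.09625623e-05]), 'position': array([ 205.96802578, -590.02475962,  231.30470069]), 'ee_rot': array([ 5.78995124e-01,  8.15331003e-01,  2.21856509e-05, -2.27293742e-05]), 'contact_force': array([-0.93062775, -0.29776492,  0.1449605 ]), 'wrist_torque': array([-0.02197685, -0.01945756, -0.05500388]), 'gripper_width': 85.33618233261113}
[554.7098458  912.2960736  443.19737237]
[ 479.21303504  147.92676147 1076.16176818]
```

View pics/top0.png

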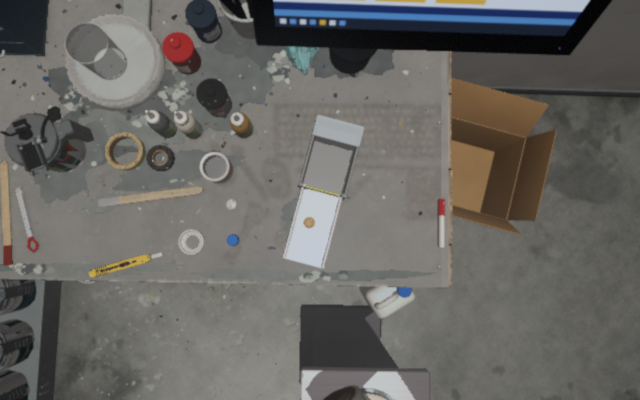

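View pics/side0.png

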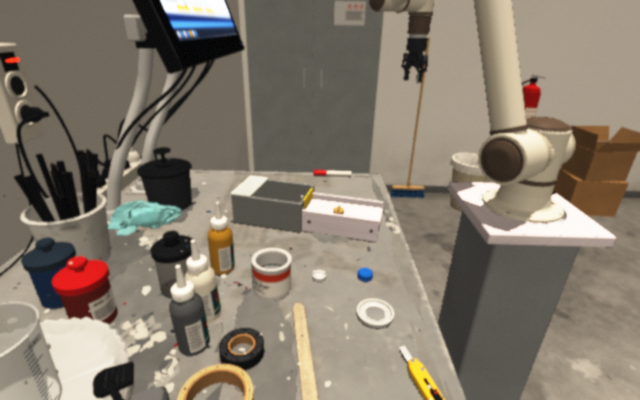

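```bash
python3 -c "
import cv2
a=cv2.imread('pics/top0.png')[130:270,250:390];cv2.imwrite('pics/topz.png',cv2.resize(a,(590,590),interpolation=cv2.INTER_CUBIC))
a=cv2.imread('pics/side0.png')[150:270,230:390];cv2.imwrite('pics/sidez.png',cv2.resize(a,(780,585),interpolation=cv2.INTER_CUBIC))"
```

```text
(no output)
```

View pics/topz.png

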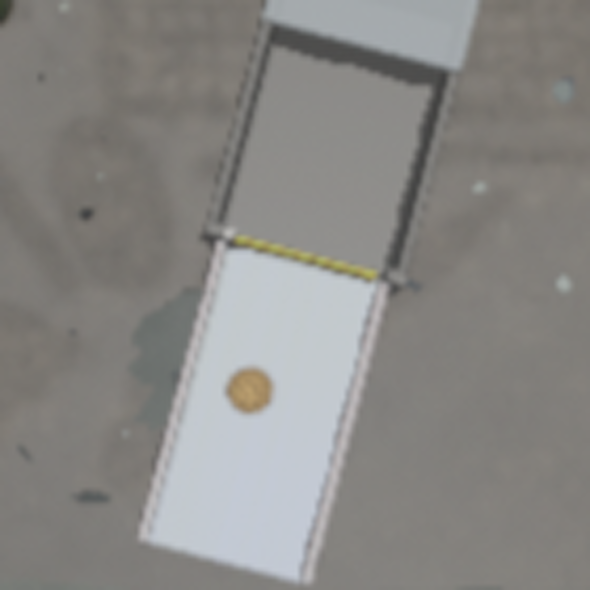

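View pics/sidez.png

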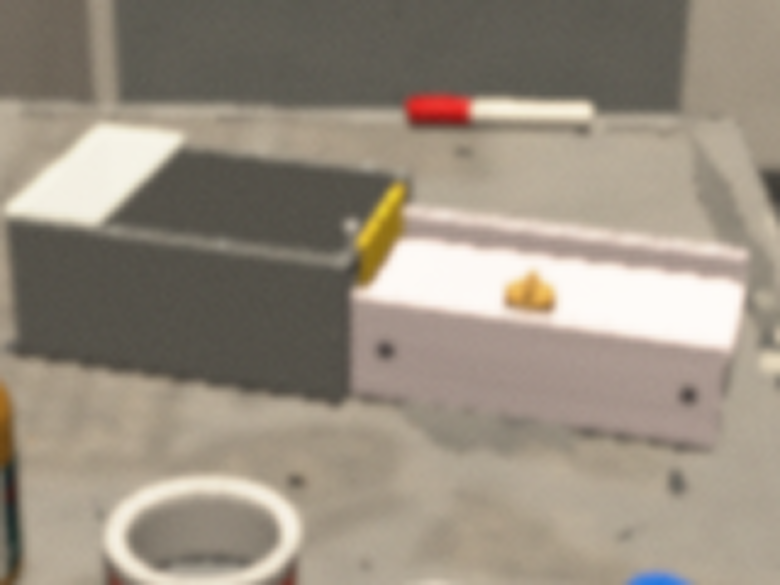

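The top view shows the chute running up the image, with the flap at about (321,190), the cap at (309,222) and the tub above. The side view shows the yellow flap shut at about (307,195) and the cap at (339,210). Next I'll fit the tray pose.

Run:
```python
from h import *
K,T=cam("top"); d=np.load("topd.npy"); im=cv2.imread("pics/top0.png")
v,u=np.mgrid[:400,:640]; P=(np.linalg.inv(K)@np.stack([u.ravel(),v.ravel(),np.ones(u.size)]))*d.ravel()
W=(T[:3,:3].T@(P-T[:3,3:])).T.reshape(400,640,3)
roi=np.zeros((400,640),bool); roi[110:275,275:370]=1
roi&=d>0
bz=W[200:250,370:400,2]; print("bench z",np.median(bz))
def rect(m):
    n,l,s,_=cv2.connectedComponentsWithStats(m.astype(np.uint8)); k=1+np.argmax(s[1:,4]); p=W[l==k]
    r=cv2.minAreaRect(p[:,:2].astype(np.float32)); print("n",len(p),"z",np.median(p[:,2]),r,"\n",np.round(cv2.boxPoints(r),1).tolist())
    return p
rect(roi&(abs(W[...,2]-40)<5)); rect(roi&(abs(W[...,2]-78)<6)); rect(roi&(W[...,2]>30))
hsv=cv2.cvtColor(im,cv2.COLOR_BGR2HSV)
y=roi&(hsv[...,1]>110)&(hsv[...,0]>15)&(hsv[...,0]<40)
vv,uu=np.nonzero(y); 
m=vv<205
A=np.array([ray_z("top",(a,b),73)[:2] for a,b in zip(uu[m],vv[m])]); 
print("flap n",m.sum()); r=cv2.minAreaRect(A.astype(np.float32)); print(r,np.round(cv2.boxPoints(r),1).tolist(),A.mean(0))
b=roi&(hsv[...,1]>70)&(hsv[...,0]<35); b[:205]=0
vv,uu=np.nonzero(b); print("cap",b.sum(),uu.mean(),vv.mean(),uu.min(),uu.max(),vv.min(),vv.max(),ray_z("top",(uu.mean(),vv.mean()),48))
print("cap by side",ray_z("side",(339,210),48))
```

```text
bench z -0.3317046177211156
n 2589 z 39.85751910822742 ((504.5338439941406, 140.8326873779297), (91.61730194091797, 182.10372924804688), 76.24507141113281) 
 [[405.20001220703125, 118.0], [582.0999755859375, 74.69999694824219], [603.9000244140625, 163.6999969482422], [427.0, 207.0]]
n 1275 z 77.70179726378912 ((672.934814453125, 100.93472290039062), (116.37127685546875, 178.64053344726562), 76.4085693359375) 
 [[572.4000244140625, 65.4000015258789], [746.0999755859375, 23.399999618530273], [773.4000244140625, 136.5], [599.7999877929688, 178.5]]
n 4583 z 41.98884062290067 ((588.04541015625, 121.49983215332031), (116.30071258544922, 353.4483337402344), 76.31664276123047) 
 [[402.6000061035156, 106.80000305175781], [746.0, 23.200000762939453], [773.5, 136.1999969482422], [430.1000061035156, 219.8000030517578]]
flap n 13
((588.12158203125, 119.71310424804688), (73.77967071533203, 1.2318000793457031), 76.40293884277344) [[578.9000244140625, 84.0], [580.0, 83.69999694824219], [597.4000244140625, 155.39999389648438], [596.2000122070312, 155.6999969482422]] [588.58498298 121.52800422]
cap 70 308.92857142857144 222.0 304 313 218 226 [514.05171344 149.15494831  48.        ]
cap by side [509.53640925 152.80096815  48.        ]
```

The tray origin is about (591,120) at yaw −13.7°. In the tray frame the cap is at about (−82, +10). Next I'll go to a hover above the chute with the fingers at about 60 mm.

move_arm:
  targets:
    - [1.8,1.6,0,0,0,-1.7,75]
    - [5.3,4.9,0,0,0,-5.1,75]
    - [9.4,8.7,0,0,0,-9.1,75]
    - [13.5,12.5,0,0,0,-13.1,75]
    - [17.6,16.3,0,0,0,-17.1,75]
    - [21.8,20.1,0,0,0,-21.1,75]
    - [25.9,23.9,0,0,0,-25.1,75]
    - [30.0,27.7,0,0,0,-29.1,75]
    - [34.1,31.5,0,0,0,-33.1,75]
    - [38.2,35.3,0,0,0,-37.1,75]
    - [42.4,39.1,0,0,0,-41.1,75]
    - [46.5,42.9,0,0,0,-45.1,75]
    - [50.6,46.7,2,0,0,-49.1,75]
    - [54.1,50.0,4,0,0,-52.5,75]
    - [57.1,52.7,6,0,0,-55.3,75]
    - [58.8,54.3,9,0,0,-57.1,75]
    - [58.8,54.3,11.1,0,0,-57.1,75]
    - [58.8,54.3,11.1,0,0,-57.1,75]

```text
clock: 2.95
position: [523.9, 143.7, 118.7]
ee_rot: [0.119, 0.993, -0.001, -0.002]
contact_force: [0.3, -0.7, 0.6]
gripper_width: 60.0
```

Run:
```python
from h import *
s=arm.read_state(); print(s["clock"],s["position"],R.from_quat(s["ee_rot"]).as_matrix().round(3).tolist(),s["gripper_width"])
im,d=arm.get_image("side"); a=im[110:270,230:420]; cv2.imwrite("pics/s1.png",cv2.resize(a,(760,600*160*190//(150*190)-40),interpolation=cv2.INTER_CUBIC)[:600])
```

```text
2.95 [523.85268997 143.73823484 118.68260945] [[-0.972, 0.236, -0.004], [0.236, 0.972, -0.002], [0.003, -0.003, -1.0]] 60.02633785360609
```

View pics/s1.png

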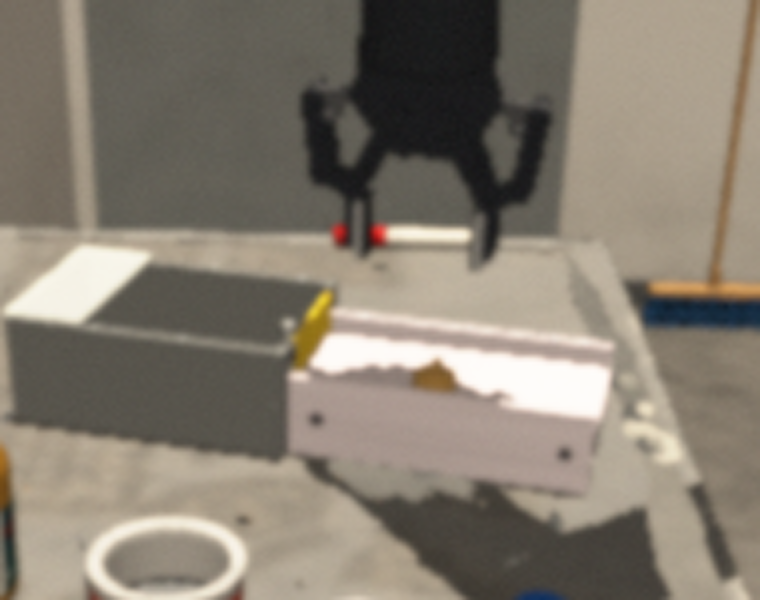

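Run:
```python
from h import *
p=np.array([523.9,143.7,118.7]); X=np.array([.972,-.236,0])
for o in (36,-36):
  for z in (0,5,10):
    q=proj("side",p+X*o+[0,0,z]); print(o,z,((q-[230,110])*[4,600/160]).round(), q.round(1))
```

```text
36 0 [355. 258.] [318.8 178.9]
36 5 [356. 251.] [318.9 176.9]
36 10 [356. 243.] [318.9 174.9]
-36 0 [478. 272.] [349.5 182.6]
-36 5 [479. 264.] [349.6 180.5]
-36 10 [479. 257.] [349.8 178.5]
```

The fingers hang in line with the chute. Their tips are at zoom (360,255) and (480,268), 3–5 mm above the TCP level, with the cap between them below at (437,375). Next I'll descend.

move_arm:
  targets:
    - [0,0,1.5,0,0,0,75]
    - [0,0,3.0,0,0,0,75]
    - [0,0,4.5,0,0,0,75]
    - [0,0,6.0,0,0,0,75]
    - [0,0,7.0,0,0,0,75]
    - [0,0,7.5,0,0,0,75]
    - [0,0,7.7,0,0,0,75]
    - [0,0,7.7,0,0,0,75]

```text
clock: 4.0
position: [525.1, 144.1, 43.5]
ee_rot: [0.119, 0.993, 0.0, 0.0]
contact_force: [0.7, -0.3, -0.1]
gripper_width: 60.5
```

Run:
```python
from h import *
im,d=arm.get_image("side"); a=im[130:270,230:400]; cv2.imwrite("pics/s2.png",cv2.resize(a,(728,600),interpolation=cv2.INTER_CUBIC))
```

```text
(no output)
```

View pics/s2.png

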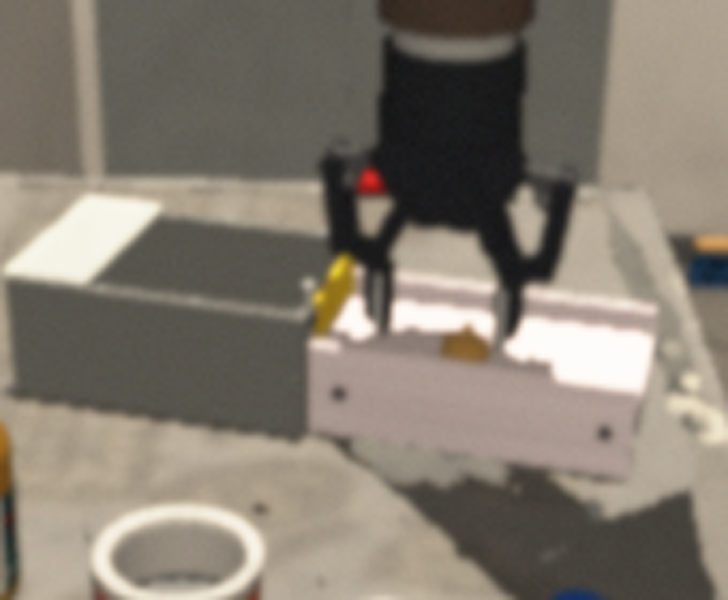

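The front finger is at (380,315), between flap and cap. The rear finger is at (507,325), behind the cap at (465,343). I'll lower 3 mm and then advance.

move_arm:
  targets:
    - [0,0,0.3,0,0,0,75]
    - [0,0,0.3,0,0,0,75]
    - [-0.5,0,0.3,0,0,0,75]
    - [-1.0,0,0.3,0,0,0,75]
    - [-1.5,0,0.3,0,0,0,75]
    - [-2.0,0,0.3,0,0,0,75]
    - [-2.5,0,0.3,0,0,0,75]
    - [-3.0,0,0.3,0,0,0,75]
    - [-3.5,0,0.3,0,0,0,75]
    - [-4.0,0,0.3,0,0,0,75]
    - [-4.5,0,0.3,0,0,0,75]
    - [-5.0,0,0.3,0,0,0,75]
    - [-5.0,0,0.3,0,0,0,75]

```text
clock: 5.68
position: [570.4, 131.0, 38.8]
ee_rot: [0.12, 0.993, -0.002, -0.004]
contact_force: [-5.3, -0.1, 0.6]
gripper_width: 60.5
```

```bash
cat > look.py <<'E'
import sys
from h import *
k=sys.argv[1]
im,d=arm.get_image("side"); a=im[130:270,230:400]; A=cv2.resize(a,(480,395),interpolation=cv2.INTER_CUBIC)
im,d=arm.get_image("top"); a=im[130:270,270:370]; B=cv2.resize(a,(282,395),interpolation=cv2.INTER_CUBIC)
cv2.imwrite(f"pics/{k}.png",np.hstack([A,B]))
s=arm.read_state(); p=s["position"]-[591,120,0]; print("clock",s["clock"],"tray xy",p[0]*.9716-p[1]*.2368,p[0]*.2368+p[1]*.9716,"F",s["contact_force"].round(1))
E
python3 look.py c3
```

```text
clock 5.775 tray xy -22.737529893445583 5.739338804792615 F [-5.   0.7 -0.3]
```

View pics/c3.png

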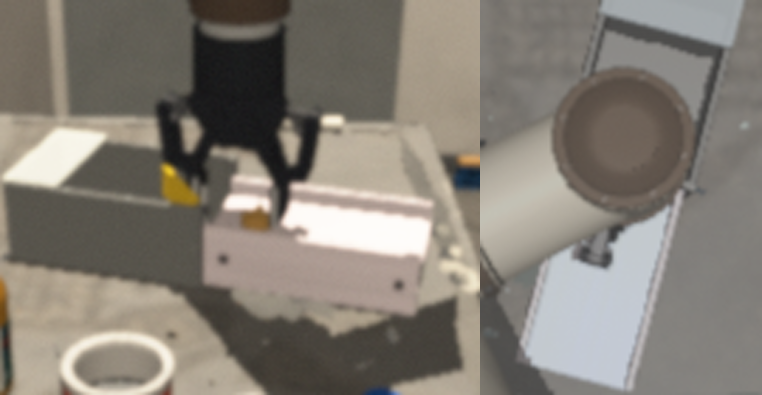

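The flap is open and held by the front finger at (200,185). The rear finger at (278,195) is pushing the cap at (255,217).

move_arm:
  targets:
    - [-0.5,0.05,-0.1,0,0,0,75]
    - [-1.0,0.1,-0.1,0,0,0,75]
    - [-1.5,0.15,-0.1,0,0,0,75]
    - [-2.0,0.2,-0.1,0,0,0,75]
    - [-2.5,0.2,-0.1,0,0,0,75]
    - [-3.0,0.2,-0.1,0,0,0,75]
    - [-3.3,0.2,-0.1,0,0,0,75]
    - [-3.3,0.2,-0.1,0,0,0,75]

```text
clock: 6.78
position: [604.7, 125.4, 40.2]
ee_rot: [0.119, 0.993, -0.001, -0.002]
contact_force: [-4.2, -2.7, -2.1]
gripper_width: 60.3
```

```bash
python3 look.py c4
```

```text
clock 6.875 tray xy 12.42493552110304 8.900378243309472 F [-4.3 -2.8 -2.1]
```

View pics/c4.png

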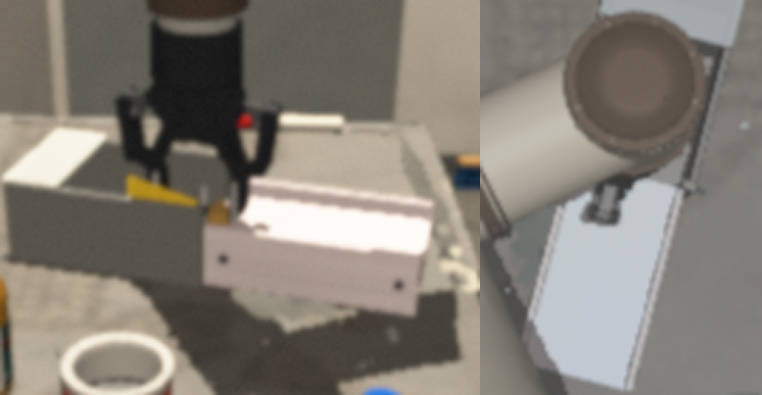

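The flap is wide open at (128–200,190) and the cap is at the sill at (217,210), still behind the front finger. I'll push on by 24 mm.

move_arm:
  targets:
    - [-0.4,0,0,0,0,0,75]
    - [-0.8,0,0,0,0,0,75]
    - [-1.2,0,0,0,0,0,75]
    - [-1.6,0,0,0,0,0,75]
    - [-2.0,0,0,0,0,0,75]
    - [-2.4,0,0,0,0,0,75]
    - [-2.4,0,0,0,0,0,75]
    - [-2.4,0,0,0,0,0,75]

```text
clock: 7.88
position: [628.8, 121.1, 41.5]
ee_rot: [0.119, 0.993, 0.0, -0.001]
contact_force: [-5.8, 0.4, 1.8]
gripper_width: 60.5
```

```bash
python3 look.py c5
```

```text
clock 7.975 tray xy 36.429112941207734 9.983409398379912 F [-6.4 -0.4  1.1]
```

View pics/c5.png

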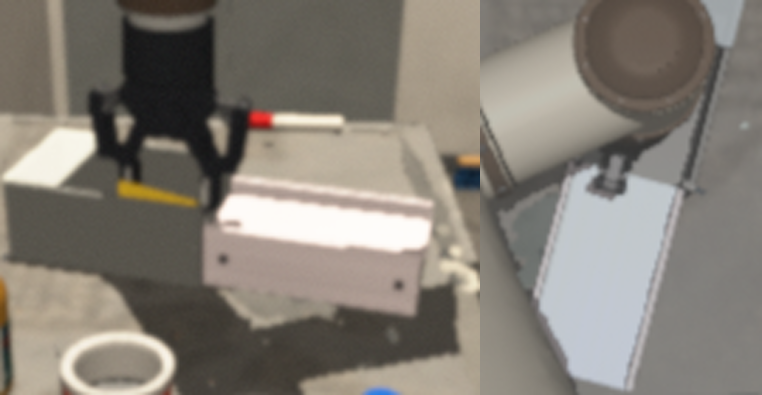

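The cap is no longer visible on the chute, so it is presumably over the sill. The flap is still held open at (160,193). I'll back off a little and check the force.

move_arm:
  targets:
    - [0.4,0,0,0,0,0,75]
    - [0.8,0,0,0,0,0,75]
    - [1.2,0,0,0,0,0,75]
    - [1.6,0,0,0,0,0,75]
    - [2.0,0,0,0,0,0,75]
    - [2.0,0,0,0,0,0,75]

```text
clock: 8.72
position: [609.2, 125.4, 41.3]
ee_rot: [0.119, 0.993, -0.0, -0.0]
contact_force: [-2.2, -3.7, 1.4]
gripper_width: 60.2
```

```bash
python3 look.py c6
```

```text
clock 8.825 tray xy 16.521140944794222 9.680159933786044 F [-2.2 -1.9  1.7]
```

View pics/c6.png

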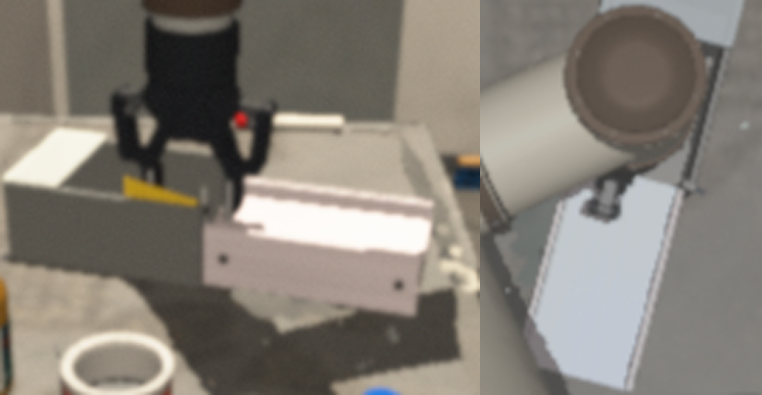

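The sill at (215,210) is now clear of the cap. I'll withdraw along the chute so the flap follows the finger shut, then lift.

move_arm:
  targets:
    - [0.6,0,0,0,0,0,75]
    - [1.4,0,0,0,0,0,75]
    - [2.2,0,0,0,0,0,75]
    - [3.0,0,0,0,0,0,75]
    - [3.8,0,0,0,0,0,75]
    - [4.6,0,0,0,0,0,75]
    - [5.3,0,0,0,0,0,75]
    - [5.9,0,0,0,0,0,75]
    - [6.5,0,0,0,0,0,75]
    - [7.2,0,0,0,0,0,75]
    - [8.0,0,0,0,0,0,75]
    - [8.5,0,0,0,0,0,75]
    - [8.5,0,-2,0,0,0,75]
    - [8.5,0,-5,0,0,0,75]
    - [8.5,0,-9,0,0,0,75]
    - [8.5,0,-13,0,0,0,75]
    - [8.5,0,-16,0,0,0,75]
    - [8.5,0,-16,0,0,0,75]

```text
clock: 11.08
position: [528.9, 146.4, 204.4]
ee_rot: [0.119, 0.993, 0.002, 0.003]
contact_force: [0.3, -0.1, 0.8]
gripper_width: 60.2
```

move_arm:
  targets:
    - [0,-4,0,0,0,0,75]
    - [0,-9,0,0,0,0,75]
    - [0,-14,0,0,0,0,75]
    - [0,-19,0,0,0,0,75]
    - [0,-24,0,0,0,0,75]
    - [0,-28,0,0,0,0,75]
    - [0,-30,0,0,0,0,75]
    - [0,-30,0,0,0,0,75]

```text
clock: 12.08
position: [455.6, -146.9, 200.4]
ee_rot: [0.12, 0.993, 0.0, -0.001]
contact_force: [-0.6, -0.2, 0.5]
gripper_width: 60.3
```

```bash
python3 look.py c7
python3 - <<'E'
from h import *
for t in("brass_cap","flap_edge","grey_cap"):
    for n in ("top","side"):
        print(t,n,[(np.round(x["uv"],1),round(x["score"],2)) for x in arm.tip_of(t,n)[:2]])
E
```

```text
clock 12.175 tray xy -67.96390467062173 -290.16231810782875 F [-1.   0.6  0.2]
brass_cap top [(array([321.3, 183.8]), 0.52)]
brass_cap side []
flap_edge top [(array([340. , 194.2]), 0.64)]
flap_edge side [(array([315.9, 189.4]), 0.68)]
grey_cap top [(array([231.5, 204.8]), 0.43)]
grey_cap side [(array([318.5, 276.7]), 0.73)]
```

View pics/c7.png

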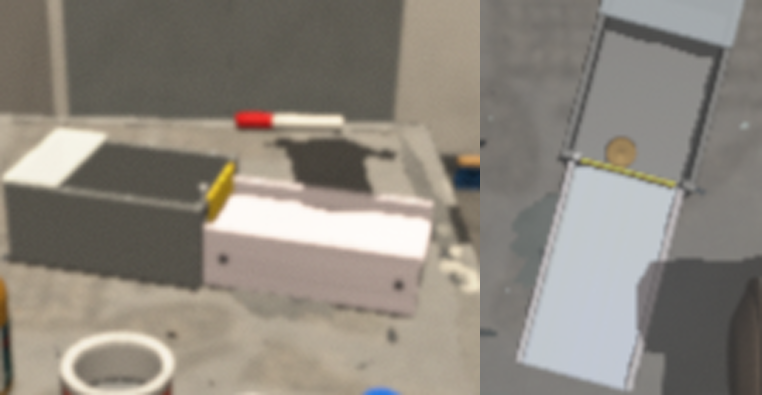

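The cap is in the tub at composite (621,150) and the flap is shut. I'll check the cap's height from depth and then hand in.

Run:
```python
from h import *
im,d=arm.get_image("top"); K,T=cam("top"); q=arm.search_frame("brass_cap","top"); print(q[:1])
pts=[]
for u in range(317,324):
  for v in range(180,186):
    P=np.linalg.inv(K)@[u,v,1]*d[v,u]; pts.append(T[:3,:3].T@(P-T[:3,3]))
pts=np.array(pts); print(pts[:,2].round(0).reshape(7,6)); print(np.median(pts,0))
arm.job_done()
```

```text
[{'bbox': [311.6, 177.9, 325.5, 188.5], 'score': 0.53}]
[[30. 23. 23. 22. 21. 20.]
 [26. 24. 24. 19. 22. 16.]
 [24. 19. 25. 19. 23. 23.]
 [24. 24. 25. 22. 18. 19.]
 [25. 22. 22. 18. 21. 17.]
 [27. 22. 26. 20. 18. 16.]
 [22. 22. 26. 20. 18. 18.]]
[614.32910723 123.93688196  21.92951491]
the job is handed in; nothing more can be done
```

The brass cap is in the grey tub and the flap is shut again. I handed the job in at about 12.5 s on the robot's clock, well under the 38 s limit.

I lowered the fingers, about 60 mm apart, into the chute with the cap between them. The front finger pushed the flap open and held it while the rear finger pushed the cap over the sill. I then backed out along the chute so the flap followed the finger shut, and lifted the hand clear to the right.

**Last checks:**
- **Cap:** the top camera shows it as a round disc on the tub floor, just behind the flap. Depth puts its upper surface at about 16 to 26 mm above the bench (one pixel read 30 mm). A cap lying flat should show about 18 to 22 mm, so that fits within the depth noise. It may be slightly tilted, because one side reads a few mm higher. The side camera cannot see it behind the tub wall.
- **Flap:** both cameras show it shut. The network's flap edge points are within about 3 pixels of where they were at the start.
- **Forces:** the readings I took stayed at or below about 6.5 N. The highest came at full reach with the flap held open; that is somewhat more than I expected from the spring, and I did not find out why. It dropped when I backed off.
- **Other things on the bench:** no contact showed in the forces. I did not measure each one again.

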